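# Crease the joint groove of a freshly bound book

## Robot

A 6-joint arm with a two-finger parallel gripper is mounted at the origin on the work surface. World frame = base frame: x ahead of the robot, y to its left, z up, the work surface at z = 0. Lengths are in m, angles in rad, forces in N, time in s.
With the tool pointing down it reaches from about 0.35 to 0.975 m from the base axis. Payload 4.9 kg.
Tool frame: the origin (TCP) lies at the very end of the fingers, on their centre line; the grasp point (between the pads) lies behind it (manip.pinch_z is the y of the grasp point in the tool frame, in m); y points along the fingers, x is the direction in which the jaws open and shut, and the axes are right-handed (so a half turn about y gives the same grasp; the last joint's range is limited). The gripper opens to 85 mm and grips with 20 to 120 N. Pads are 22 mm wide; open, the fingers measure 114 mm over their backs; the gripper's body (76 mm by 85 mm) begins 54 mm behind the grasp point. The pads swing forward as they close: fully open they stand 13 mm farther back than shut.
Start: joints at [1.116, 0.053, 1.613, -0, 1.476, -0.119], TCP at [0.206, 0.59, 0.231] pointing down, gripper open.
Joint ranges: [-3.01, 3.01], [-1.01, 2.22], [0.06, 2.58], [-1.02, 4.17], [0.09, 2.62], [-3.14, 3.14]. Speed limits (rad/s): [2.57, 2.57, 3.14, 3.14, 3.14, 3.14].

## Interface

Orientations are given as a unit quaternion [w, x, y, z].
In Python, from plant import manip gives the robot as it stands.
- The arm moves only by the tool drive_tool, never from a script. Its argument "motion" is a list of rows, each a list of 3 entries, a list of its own where there are three numbers: the shift along the tool's x, y, z in units of 25 mm (1.0 is 25 mm), then the turn, a rotation vector about the tool's x, y, z in units of 5 degrees (1.0 is 5 degrees), then the closure, from -1 (fully open) to 1 (shut). A call has 1 to 12 rows; each row shifts and turns the commanded pose from where the row before left it, along the tool's axes as they then stand; what a row does not reach is not made up. A row lasts 1/10 s, in which the tool goes at most 50 mm and 8.59 degrees, less where a joint would pass 70% of its speed; a pose out of reach is approached as far as the arm can. A call is refused whole if a number of a shift passes 1 or a number of a turn 1, either way. A call with a gripper value outside its range is refused whole. The fingers move at their own pace and stop on an object; the grip force is fixed at half the most. Time passes only in rows, so rows that do not move let the fingers close. It gives the time, the measured TCP pose, the force and the opening at its end, in the units of the state.
- manip.state(): the state, without advancing time (a new reading comes with each control period).
- manip.grab_frame(name): name is "scene" or "top"; returns a dict with "img" (480x640x3 uint8, blue, green, red), "range_z" (480x640 float32, m along the optical axis (not along the pixel's ray), 0 where there is no reading), "camera_matrix" (3x3 intrinsics, pixels), "world_from_camera" (4x4, takes a point from camera to world coordinates). Camera axes: x right, y down, z forward; pixel columns grow to the right and rows downward; lengths in m; the calibration is good to about 2 mm. A picture is of the moment at which its call begins.
- manip.job_done(): hands the job in, once; it reports no verdict.
The state is a dict: "time": time; "joint_pos": joint angles; "joint_vel": joint speeds; "joint_efforts": joint torques, N m; "tool_pos": TCP position; "tool_rot": TCP orientation; "contact_force": force on the tool from outside, world axes, zero at the start; "ft_torque": the same for the moment, N m; "gripper_width": opening from 0.0 (shut) to 1.0 (fully open).
Only numpy, scipy, OpenCV 4.12 (cv2) and the standard library are available. Lean on these libraries where they do the work, as an engineer would, in place of code of your own. Each camera call takes 0.05 s, during which the arm holds its last target. There are 200 camera calls.

## Task

Take the creasing tool from its wooden stand, set its tip in the book's joint groove at the end nearest the robot and draw it in one slow stroke (four seconds or more), with light steady pressure on the groove's floor, to the far end, missing no more than a centimetre at either end. Press only in the groove, never on the boards beside it or with the gripper. Then put the tool back upright in its stand with the collar down on the top, let go, and leave the brush jar, paint tray and old books where they are.

Things in the scene. Friction and masses are not known exactly. Their poses are not given: they have to be found in the camera images.
- creaser: Upright creasing tool, 136 mm long, 0.15 kg. Origin at its tip, z up. From the tip: steel shank to 65 mm, blunt tip 7 mm across, widening to 16 mm at 45 mm; brass collar 40 mm across, 65 to 71 mm; square wooden handle 24 x 24 mm, 71 to 136 mm, flat sides facing its x and y. It starts hanging in the stand, collar on the stand's top, tip 20 mm above the table.
- stand: Plywood stand, 90 x 90 mm, 85 mm high, fixed, open at the two sides facing its x and -x. Origin at the centre of its underside, z up. In the middle of its 15 mm thick top is a square through hole 27 mm wide. It stands left or right of the book; the brush jar has the other side.
- book: Brown book lying flat, fixed, 200 mm long (x), 145 mm wide (y), 47 mm high. Origin at the centre of its underside, z up; x points away from the robot within 0.45 rad; spine on the +y side. The joint groove runs its full length at y = +50 mm: 12 mm wide, 5 mm deep, open at both ends, grey cloth floor, between the wide cover board and the narrow strip at the spine.
- cover (a joint): How far the book's springy upper cover (groove and all) has sunk straight down under pressure, m: 0 unpressed, 0.006 at its stop. It starts to sink at about 1 N and then gives 1 mm for every 2 N, about 13 N at the stop.
- seam_mid (a point): Middle of the groove's floor, 42 mm above the table when unpressed; x along the groove, away from the robot, z up. It sinks with the cover.
- seam_near (a point): Centre of the groove's floor at its end nearest the robot (100 mm from the middle).
- seam_far (a point): Centre of the groove's floor at its far end (100 mm from the middle).
- jar: Green glass jar of brushes, 90 mm across, 165 mm high with the brushes, loose; leave alone. Origin at the centre of its underside.
- palette: Flat dark steel paint tray with dried green paint, 90 x 150 mm, 14 mm high, loose, beyond the book; leave alone. Origin at the centre of its underside.
- oldbooks: Two old books stacked, 140 x 200 mm, 58 mm high, loose, beyond and left of the book; leave alone. Origin at the centre of the underside.
Not all that is in view belongs to the job. What is shaped like the book but green or turquoise is not meant.

How it is judged:
By the outcome, as a careful person would: the job done as asked, in the order asked, and still so for the second after the job is handed in, with the robot touching nothing.
It also fails if it takes over 62 s, if anything falls off the work surface, if the arm or the gripper's body presses on something with over 40 N, if the wrist force passes 120 N, or if a joint passes its speed limit or range.

## Working session

There is one attempt and no reset: what is moved stays moved. The work goes in short steps, Python scripts to look and compute and a tool call to move; the robot and the scene stay as the last step left them, time stands still between calls to the robot, and variables do not carry over. Pictures are saved under pics/ and viewed, about 8 in all and at most 12, crops included, and the job is handed in when it is done.

Besides the shell and the picture viewer there is one more tool, called after "Emit:" by a JSON object that holds its "api" and its "payload". drive_tool: Moves the arm, as the interface text tells. Its arguments: {"type":"object","properties":{"motion":{"type":"array","items":{"type":"array"}}},"required":["motion"]}

```bash
ls; mkdir -p pics; python3 - <<'E'
from plant import manip
import cv2,numpy as np
print(manip.pinch_z, manip.state())
for n in("scene","top"):
    f=manip.grab_frame(n); cv2.imwrite(f"pics/{n}0.png",f["img"]); np.savez(f"{n}0.npz",**f)
    print(n,f["camera_matrix"].round(1).tolist(),f["world_from_camera"].round(3).tolist())
E
```

```text
pics
-0.0187 {'time': 0.0, 'joint_pos': array([ 1.11595172e+00,  5.33117878e-02,  1.61430338e+00,  1.87445364e-05,
        1.47601141e+00, -1.19019016e-01]), 'joint_vel': array([ 8.70476755e-04, -1.00413092e-03, -1.89886087e-03,  1.44324764e-03,
       -8.40416864e-05, -1.69269687e-04]), 'joint_efforts': array([ 6.56818975e-04, -3.93683803e+01, -3.70174456e+01, -2.58724464e-05,
        7.06340492e-03,  5.71570204e-07]), 'tool_pos': array([0.20569541, 0.58951522, 0.23008537]), 'tool_rot': array([-0.57619238,  0.57686836,  0.40876996, -0.41003946]), 'contact_force': array([ 0.05732735,  0.25731247, -0.6530528 ]), 'ft_torque': array([ 0.02597161,  0.01468607, -0.00982097]), 'gripper_width': 0.9992252994047146}
scene [[450.1, 0.0, 322.0], [0.0, 450.1, 241.3], [0.0, 0.0, 1.0]] [[0.618, 0.611, -0.495, 0.997], [0.786, -0.487, 0.381, -0.363], [-0.009, -0.624, -0.781, 0.791], [0.0, 0.0, 0.0, 1.0]]
top [[477.4, 0.0, 327.0], [0.0, 477.4, 240.2], [0.0, 0.0, 1.0]] [[0.014, -0.996, 0.09, 0.459], [-1.0, -0.015, -0.003, -0.021], [0.005, -0.09, -0.996, 1.039], [0.0, 0.0, 0.0, 1.0]]
```

View pics/scene0.png

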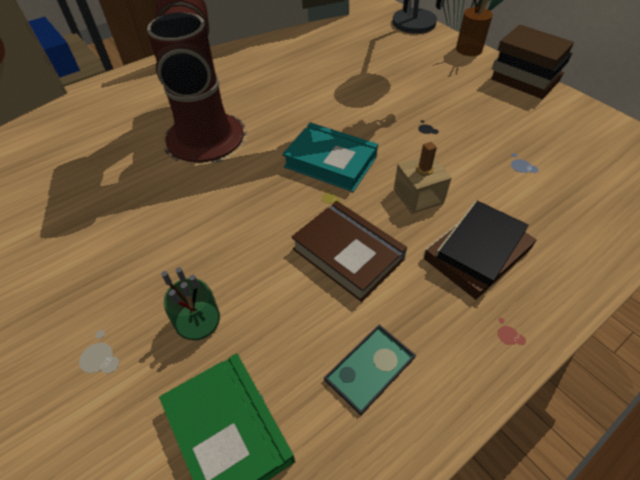

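View pics/top0.png

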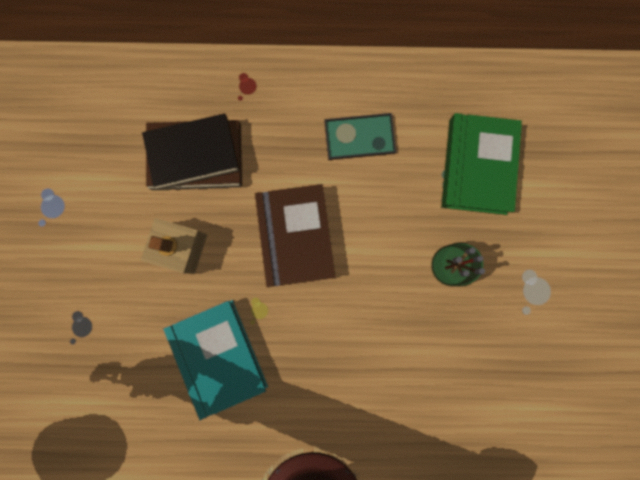

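Scene view: brown book at (350,245), stand with tool at (424,180). Top view: brown book (296,235) with a grey groove from about (266,195) to (275,283), stand (175,247) with handle (160,243).

Could be mistaken for the book (top view): turquoise book (215,360), green book (483,163), old books (192,152). I choose the brown one with the grey groove.

```bash
cat > h.py <<'E'
import numpy as np,cv2
def load(n): return dict(np.load(n))
def cloud(f):
    K,T,z=f["camera_matrix"],f["world_from_camera"],f["range_z"]
    v,u=np.mgrid[:480,:640]
    P=np.stack([(u-K[0,2])/K[0,0]*z,(v-K[1,2])/K[1,1]*z,z],-1)
    return P@T[:3,:3].T+T[:3,3]
def ray(f,u,v,h):
    K,T=f["camera_matrix"],f["world_from_camera"]
    d=T[:3,:3]@np.array([(u-K[0,2])/K[0,0],(v-K[1,2])/K[1,1],1]); o=T[:3,3]
    return o+d*(h-o[2])/d[2]
def rect(P):
    c,s,a=cv2.minAreaRect((P[:,:2]*1000).astype(np.float32)); return np.round(c,1),np.round(s,1),round(a,1)
E
python3 - <<'E'
from h import *
for n in("top","scene"):
    f=load(n+"0.npz");C=cloud(f);z=C[...,2];I=f["img"].astype(int)
    ok=f["range_z"]>0
    def box(u0,u1,v0,v1):
        m=np.zeros_like(ok);m[v0:v1,u0:u1]=1;return m&ok
    B=box(*((250,345,180,292) if n=="top" else (285,412,195,300)))
    S=box(*((130,215,210,280) if n=="top" else (385,455,135,215)))
    for nm,m in(("book",B&(z>.040)&(z<.055)),("standtop",S&(z>.078)&(z<.092)),("handle",S&(z>.11)),("handletop",S&(z>.15)&(z<.165))):
        P=C[m]; print(n,nm,len(P),np.median(P[:,2]).round(4) if len(P) else '',rect(P) if len(P)>5 else '')
    x=I[...,0]-I[...,2]   # grey groove: blue>=red vs. brown
    g=B&(z>.03)&(z<.055)&(x>-5)&(I.max(-1)<150)
    nn,l,s,_=cv2.connectedComponentsWithStats(g.astype(np.uint8));k=1+s[1:,4].argmax();v,u=np.where(l==k)
    G=np.array([ray(f,a,b,.042) for a,b in zip(u,v)]);print("groove",len(u),u.min(),u.max(),v.min(),v.max(),rect(G))
f=load("top0.npz")["img"];s=load("scene0.npz")["img"]
a=cv2.resize(f[180:295,135:345],(800,438),interpolation=2)
b=cv2.resize(s[130:215,380:460],(150,160),interpolation=2);a[:160,650:]=b
cv2.imwrite("pics/crop1.png",a)
E
```

```text
top book 6434 0.0461 (array([559.9,  43.1]), array([200.6, 144.9]), 8.7)
top standtop 1738 0.0841 (array([530.9, 291.8]), array([91.9, 90. ]), 74.3)
top handle 257 0.1529 (array([529.3, 293.6]), array([24.7, 23.8]), 77.5)
top handletop 167 0.1542 (array([529.5, 293.5]), array([24.7, 23.4]), 76.9)
groove 249 264 277 194 283 (array([552.2,  93.4]), array([189.6,   7.2]), 8.6)
scene book 5253 0.047 (array([549. , 104.1]), array([202.3, 273. ]), 8.7)
scene standtop 954 0.085 (array([530.6, 290.1]), array([92.7, 92.2]), 74.1)
scene handle 308 0.1388 (array([529.6, 291.8]), array([25.8, 27.7]), 79.1)
scene handletop 98 0.1553 (array([529.5, 291.8]), array([24.6, 25.5]), 75.3)
groove 245 331 404 206 254 (array([554. ,  95.9]), array([198.6,  13.3]), 10.3)
```

View pics/crop1.png

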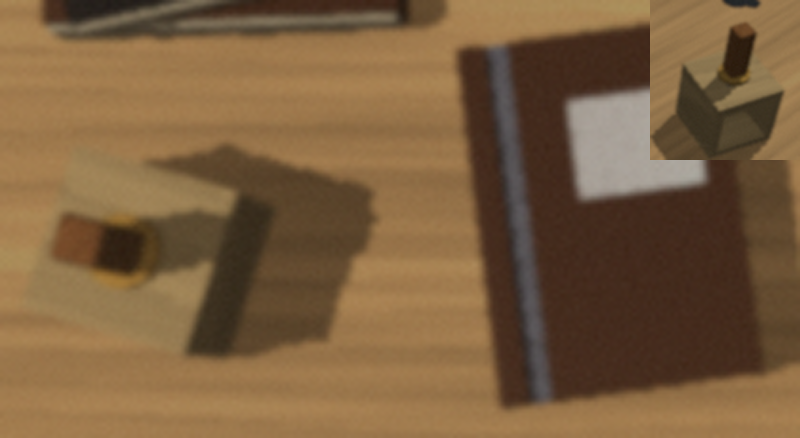

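Crop: the brown book with its grey groove and cream label is at right. The stand is at left with the handle and brass collar, tool upright. The sizes match (200.6x144.9, 91.9x90, 24.7x23.8), and the book's yaw is +8.7° since the groove leans left going away. Next I'll plan the approach.

```bash
cat > g.py <<'E'
import sys,numpy as np
from scipy.spatial.transform import Rotation as R
from plant import manip
# args: x y z (mm) yaw(deg of tool x, mod 180) -> remaining move, tool units
def go(x,y,z,yaw):
    s=manip.state(); q=s["tool_rot"]; A=R.from_quat(np.r_[q[1:],q[0]])
    a=np.radians(yaw); c=[np.array([k*np.cos(a),k*np.sin(a),0]) for k in(1,-1)]
    best=min((R.from_matrix(np.stack([X,[0,0,-1],np.cross(X,[0,0,-1])],1)) for X in c),key=lambda T:(A.inv()*T).magnitude())
    rv=np.degrees((A.inv()*best).as_rotvec())/5
    d=np.array([x,y,z])/1000-s["tool_pos"]
    X=A.as_matrix()
    print("t",round(s["time"],2),"tcp",(s["tool_pos"]*1000).round(1),"yaw",np.degrees(np.arctan2(X[1,0],X[0,0])).round(2),"tilt",X[2].round(4),"F",s["contact_force"].round(2),"w",round(s["gripper_width"],3))
    print("shift(now axes)",(A.inv().apply(d)/.025).round(3),"shift(final axes)",(best.inv().apply(d)/.025).round(3),"turn",rv.round(3))
if __name__=="__main__": go(*map(float,sys.argv[1:5]))
E
python3 g.py 530 292.5 200 -13.5; python3 g.py 530 292.5 200 76.5
```

```text
t 0.1 tcp [205.7 589.6 230.2] yaw 70.76 tilt [-1.8e-03 -1.0e+00  2.0e-04] F [-0.23 -0.33  0.12] w 0.999
shift(now axes) [ -6.943   1.217 -16.163] shift(final axes) [15.387  1.208 -8.527] turn [ 1.4000e-02  1.6852e+01 -1.9000e-02]
t 0.1 tcp [205.7 589.6 230.2] yaw 70.76 tilt [-1.8e-03 -1.0e+00  2.0e-04] F [-0.23 -0.33  0.12] w 0.999
shift(now axes) [ -6.943   1.217 -16.163] shift(final axes) [ -8.527   1.208 -15.387] turn [-0.003 -1.148 -0.021]
```

Emit:
{"api": "drive_tool", "payload": {"motion": [[[0, 0, 0], [0, -1, 0], -1], [[0, 0, 0], [0, -0.15, 0], -1], [[-0.5, 0, -0.9], [0, 0, 0], -1], [[-0.5, 0, -0.9], [0, 0, 0], -1], [[-0.5, 0, -0.9], [0, 0, 0], -1], [[-0.5, 0, -0.9], [0, 0, 0], -1], [[-0.5, 0, -0.9], [0, 0, 0], -1], [[-0.5, 0, -0.9], [0, 0, 0], -1], [[-0.5, 0, -0.9], [0, 0, 0], -1], [[-0.5, 0, -0.9], [0, 0, 0], -1], [[-0.5, 0, -0.9], [0, 0, 0], -1], [[-0.5, 0, -0.9], [0, 0, 0], -1]]}}

```text
time: 1.3
tool_pos: [0.3961, 0.4151, 0.231]
tool_rot: [0.556, -0.556, -0.437, 0.438]
contact_force: [0.5, 0.0, -0.5]
gripper_width: 0.999
```

Emit:
{"api": "drive_tool", "payload": {"motion": [[[-0.5, 0, -0.9], [0, 0, 0], -1], [[-0.5, 0, -0.9], [0, 0, 0], -1], [[-0.5, 0, -0.9], [0, 0, 0], -1], [[-0.5, 0, -0.9], [0, 0, 0], -1], [[-0.5, 0, -0.9], [0, 0, 0], -1], [[-0.5, 0, -0.9], [0, 0, 0], -1], [[-0.5, 0, -0.9], [0, 0, 0], -1], [[0, 0, 0], [0, 0, 0], -1], [[0, 0, 0], [0, 0, 0], -1]]}}

```text
time: 2.2
tool_pos: [0.5282, 0.294, 0.2309]
tool_rot: [0.556, -0.555, -0.437, 0.438]
contact_force: [0.3, 0.1, -0.0]
gripper_width: 1.0
```

```bash
python3 g.py 530 292.5 101 76.5
```

```text
t 2.2 tcp [528.2 294.  230.9] yaw 76.41 tilt [-2.e-04 -1.e+00  1.e-03] F [ 0.25  0.12 -0.05] w 1.0
shift(now axes) [-0.04   5.195 -0.088] shift(final axes) [-0.041  5.195 -0.083] turn [-0.012 -0.018 -0.002]
```

Emit:
{"api": "drive_tool", "payload": {"motion": [[[-0.04, 0.5, -0.08], [0, 0, 0], -1], [[0, 0.6, 0], [0, 0, 0], -1], [[0, 0.6, 0], [0, 0, 0], -1], [[0, 0.6, 0], [0, 0, 0], -1], [[0, 0.6, 0], [0, 0, 0], -1], [[0, 0.6, 0], [0, 0, 0], -1], [[0, 0.6, 0], [0, 0, 0], -1], [[0, 0.5, 0], [0, 0, 0], -1], [[0, 0.4, 0], [0, 0, 0], -1], [[0, 0.2, 0], [0, 0, 0], -1], [[0, 0, 0], [0, 0, 0], -1], [[0, 0, 0], [0, 0, 0], 0]]}}

```text
time: 3.4
tool_pos: [0.5305, 0.2929, 0.1019]
tool_rot: [-0.555, 0.555, 0.438, -0.437]
contact_force: [0.1, -0.3, 0.3]
gripper_width: 0.858
```

Emit:
{"api": "drive_tool", "payload": {"motion": [[[0, 0, 0], [0, 0, 0], 1], [[0, 0, 0], [0, 0, 0], 1], [[0, 0, 0], [0, 0, 0], 1], [[0, 0, 0], [0, 0, 0], 1], [[0, 0, 0], [0, 0, 0], 1], [[0, 0, 0], [0, 0, 0], 1], [[0, 0, 0], [0, 0, 0], 1], [[0, 0, 0], [0, 0, 0], 1]]}}

```text
time: 4.2
tool_pos: [0.5305, 0.293, 0.102]
tool_rot: [-0.555, 0.555, 0.438, -0.437]
contact_force: [-1.1, -0.0, 3.9]
gripper_width: 0.272
```

```bash
python3 g.py 530 292.5 101 76.5; python3 - <<'E'
from plant import manip
import cv2
f=manip.grab_frame("scene")["img"];t=manip.grab_frame("top")["img"]
a=cv2.hconcat([cv2.resize(f[80:240,350:510],(400,400)),cv2.resize(t[170:330,80:240],(400,400))])
cv2.imwrite("pics/grasp.png",a)
E
```

```text
t 4.2 tcp [530.5 293.  102. ] yaw 76.51 tilt [ 8.e-04 -1.e+00 -1.e-03] F [-1.06 -0.03  3.91] w 0.272
shift(now axes) [-0.026  0.041  0.015] shift(final axes) [-0.026  0.041  0.015] turn [0.012 0.003 0.01 ]
```

View pics/grasp.png

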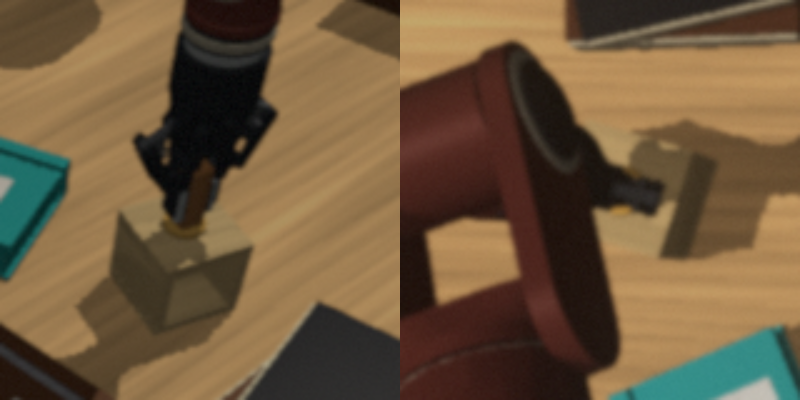

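Grasp picture: the handle is between the pads, with the collar still on the stand top (left panel near (185,230)). Opening 0.272 is about 23 mm, which fits the handle. Lifting straight up.

Emit:
{"api": "drive_tool", "payload": {"motion": [[[0, -0.2, 0], [0, 0, 0], 1], [[0, -0.4, 0], [0, 0, 0], 1], [[0, -0.5, 0], [0, 0, 0], 1], [[0, -0.5, 0], [0, 0, 0], 1], [[0, -0.5, 0], [0, 0, 0], 1], [[0, -0.5, 0], [0, 0, 0], 1], [[0, -0.4, 0], [0, 0, 0], 1], [[0, -0.3, 0], [0, 0, 0], 1], [[0, -0.2, 0], [0, 0, 0], 1], [[0, 0, 0], [0, 0, 0], 1]]}}

```text
time: 5.3
tool_pos: [0.5304, 0.2929, 0.1896]
tool_rot: [-0.555, 0.555, 0.438, -0.437]
contact_force: [0.3, 0.6, -1.5]
gripper_width: 0.269
```

```bash
python3 g.py 457.5 78 182 76.5
```

```text
t 5.3 tcp [530.4 292.9 189.6] yaw 76.51 tilt [ 7.e-04 -1.e+00 -1.e-03] F [ 0.31  0.63 -1.49] w 0.269
shift(now axes) [-9.04   0.298  0.829] shift(final axes) [-9.04   0.305  0.827] turn [0.011 0.002 0.008]
```

Emit:
{"api": "drive_tool", "payload": {"motion": [[[-0.4, 0, 0.07], [0, 0, 0], 1], [[-0.8, 0, 0.07], [0, 0, 0], 1], [[-0.9, 0, 0.07], [0, 0, 0], 1], [[-0.9, 0, 0.07], [0, 0, 0], 1], [[-0.9, 0, 0.07], [0, 0, 0], 1], [[-0.9, 0, 0.07], [0, 0, 0], 1], [[-0.9, 0.2, 0.07], [0, 0, 0], 1], [[-0.9, 0.3, 0.07], [0, 0, 0], 1], [[-0.9, 0.3, 0.07], [0, 0, 0], 1], [[-0.8, 0.3, 0.07], [0, 0, 0], 1], [[-0.5, 0.3, 0.07], [0, 0, 0], 1], [[-0.24, 0.3, 0.06], [0, 0, 0], 1]]}}

```text
time: 6.5
tool_pos: [0.4563, 0.0769, 0.1453]
tool_rot: [0.556, -0.555, -0.437, 0.438]
contact_force: [-0.4, 0.5, -1.3]
gripper_width: 0.276
```

Emit:
{"api": "drive_tool", "payload": {"motion": [[[0, 0.2, 0], [0, 0, 0], 1], [[0, 0, 0], [0, 0, 0], 1], [[0, 0, 0], [0, 0, 0], 1]]}}

```text
time: 6.8
tool_pos: [0.4574, 0.0784, 0.1414]
tool_rot: [0.555, -0.555, -0.438, 0.438]
contact_force: [-0.0, 0.6, -2.1]
gripper_width: 0.273
```

```bash
python3 g.py 457.5 78 132 76.5; python3 - <<'E'
from plant import manip
import cv2,numpy as np
f=manip.grab_frame("scene");t=manip.grab_frame("top");np.savez("s1.npz",**f);np.savez("t1.npz",**t)
a=cv2.hconcat([cv2.resize(f["img"][160:260,270:370],(400,400),interpolation=2),cv2.resize(t["img"][200:300,230:330],(400,400),interpolation=2)])
cv2.imwrite("pics/hover.png",a)
E
```

```text
t 6.8 tcp [457.4  78.4 141.4] yaw 76.56 tilt [ 2.e-04 -1.e+00 -0.e+00] F [-0.03  0.55 -2.11] w 0.273
shift(now axes) [-0.014  0.375 -0.008] shift(final axes) [-0.014  0.375 -0.009] turn [0.    0.011 0.003]
```

View pics/hover.png

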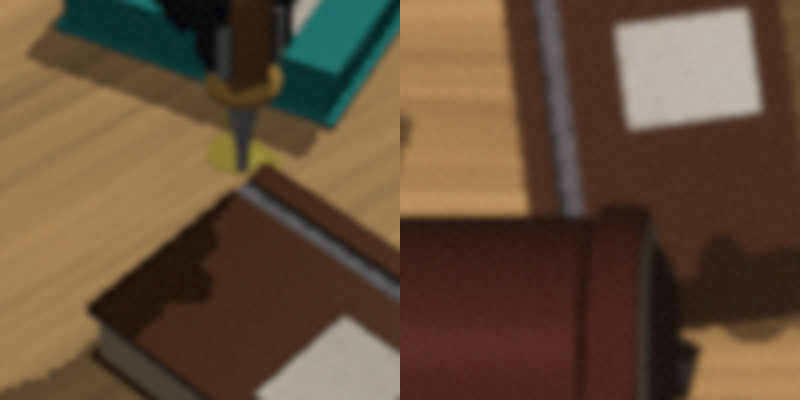

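Hover picture: in the scene panel the tip is at crop (242,170), px (330.5,202.5), just above the groove's near end at about px (330,207.5). In the top panel the arm hides the tip. I'll check lateral profiles of the groove in both views.

```bash
python3 - <<'E'
from h import *
th=np.radians(8.7);U=np.array([np.cos(th),np.sin(th)]);N=np.array([-U[1],U[0]]);M=np.array([552.6,92.4])
for n in("top0","scene0"):
    f=load(n+".npz")
    v,u=np.mgrid[:480,:640];K,T=f["camera_matrix"],f["world_from_camera"]
    for h in(.042,):
        d=np.stack([(u-K[0,2])/K[0,0],(v-K[1,2])/K[1,1],np.ones(u.shape)],-1)@T[:3,:3].T
        P=(T[:3,3]+d*((h-T[2,3])/d[...,2])[...,None])[...,:2]*1000-M
        a,l=P@U,P@N; b=(f["img"][...,0].astype(int)-f["img"][...,2])
        for lo,hi in((-90,-30),(-30,30),(30,90)):
            print(n,lo,[(L,int(b[(a>lo)&(a<hi)&(abs(l-L)<.5)].mean()),int(f["img"][(a>lo)&(a<hi)&(abs(l-L)<.5)].mean())) for L in range(-12,17,2)])
        m=(abs(l-1)<2.5)&(a>-130)&(a<130)&(b>-5)&(f["img"].mean(-1)<150); print("ends",a[m].min(),a[m].max())
f=load("s1.npz")
C=cloud(f);I=f["img"]
p=ray(f,330.5,202.5,.0594)[:2]*1000; print("tip",p,"along/lat",(p-M)@U,(p-M)@N)
for r in range(186,206,2): print(r,I[r,322:340].mean(-1).astype(int))
E
```

```text
top0 -90 [(-12, -40, 47), (-10, -38, 48), (-8, -35, 50), (-6, -26, 59), (-4, -14, 72), (-2, -5, 81), (0, -2, 85), (2, -2, 81), (4, -4, 68), (6, -11, 53), (8, -25, 46), (10, -35, 46), (12, -39, 47), (14, -39, 47), (16, -40, 48)]
top0 -30 [(-12, -39, 46), (-10, -38, 46), (-8, -35, 50), (-6, -26, 58), (-4, -13, 74), (-2, -5, 83), (0, -2, 86), (2, -2, 81), (4, -3, 69), (6, -10, 53), (8, -24, 45), (10, -35, 45), (12, -38, 46), (14, -39, 46), (16, -39, 47)]
top0 30 [(-12, -38, 46), (-10, -38, 45), (-8, -35, 48), (-6, -25, 57), (-4, -13, 72), (-2, -5, 82), (0, -1, 85), (2, -1, 82), (4, -4, 69), (6, -10, 55), (8, -24, 47), (10, -35, 45), (12, -39, 45), (14, -39, 46), (16, -39, 46)]
ends -95.09219131696489 94.53066573052357
scene0 -90 [(-12, -38, 44), (-10, -38, 43), (-8, -39, 44), (-6, -36, 45), (-4, -25, 55), (-2, -12, 70), (0, -3, 80), (2, 0, 81), (4, 0, 68), (6, -1, 51), (8, -9, 35), (10, -26, 33), (12, -35, 38), (14, -38, 44), (16, -39, 44)]
scene0 -30 [(-12, -38, 47), (-10, -38, 48), (-8, -39, 48), (-6, -36, 50), (-4, -25, 58), (-2, -11, 72), (0, -3, 82), (2, 0, 81), (4, 0, 68), (6, -1,
[... 456 characters left out ...]
 48 49 46 47 47 49 52 53 51 47 43]
188 [68 67 67 69 61 57 51 50 50 49 47 50 59 69 70 69 69 68]
190 [79 75 69 66 60 57 54 52 49 48 49 58 66 70 71 70 70 69]
192 [118 113 101  87  79  68  60  52  47  47  51  62  69  68  70  71  68  70]
194 [117 113 109 107 104  95  74  57  48  50  56  70  73  72  68  68  70  69]
196 [110 106 107 105 106 102  85  59  48  55  79 100 103 102  97  88  81  75]
198 [108 106 105 105 105 104  91  68  52  62  89 111 115 112 112 110 109 110]
200 [105 106 104 105 106 102  92  69  52  64  93 111 106  98  91  91  99 106]
202 [118 113 107 106 106 103  95  77  69  78  90  86  65  50  45  45  58  76]
204 [123 122 122 122 122 123 121 116 111  94  68  46  42  43  44  45  43  45]
```

Emit:
{"api": "drive_tool", "payload": {"motion": [[[0.01, 0.15, 0], [0, 0, 0], 1], [[0, 0.15, 0], [0, 0, 0], 1], [[0, 0.15, 0], [0, 0, 0], 1], [[0, 0.08, 0], [0, 0, 0], 1], [[0, 0.08, 0], [0, 0, 0], 1], [[0, 0.03, 0], [0, 0, 0], 1], [[0, 0.03, 0], [0, 0, 0], 1], [[0, 0, 0], [0, 0, 0], 1], [[0, 0, 0], [0, 0, 0], 1]]}}

```text
time: 7.8
tool_pos: [0.4573, 0.0781, 0.1247]
tool_rot: [-0.555, 0.555, 0.438, -0.438]
contact_force: [0.4, -0.2, -1.1]
gripper_width: 0.279
```

Emit:
{"api": "drive_tool", "payload": {"motion": [[[0, 0.03, 0], [0, 0, 0], 1], [[0, 0.03, 0], [0, 0, 0], 1], [[0, 0, 0], [0, 0, 0], 1], [[0, 0, 0], [0, 0, 0], 1]]}}

```text
time: 8.2
tool_pos: [0.4574, 0.0781, 0.1234]
tool_rot: [-0.555, 0.555, 0.438, -0.438]
contact_force: [0.4, -0.3, 0.1]
gripper_width: 0.278
```

```bash
python3 g.py 651.5 108 122.2 76.5
```

```text
t 8.2 tcp [457.4  78.1 123.4] yaw 76.51 tilt [ 1.e-04 -1.e+00 -5.e-04] F [ 0.39 -0.28  0.13] w 0.278
shift(now axes) [ 2.975  0.053 -7.269] shift(final axes) [ 2.976  0.048 -7.269] turn [0.006 0.002 0.001]
```

Emit:
{"api": "drive_tool", "payload": {"motion": [[[0, 0.025, 0], [0, 0, 0], 1], [[0, 0.025, 0], [0, 0, 0], 1], [[0, 0, 0], [0, 0, 0], 1], [[0, 0, 0], [0, 0, 0], 1]]}}

```text
time: 8.6
tool_pos: [0.4575, 0.0781, 0.1222]
tool_rot: [-0.555, 0.555, 0.438, -0.438]
contact_force: [-1.5, -0.2, 3.0]
gripper_width: 0.28
```

```bash
python3 g.py 649 107.5 122.2 76.5
```

```text
t 8.6 tcp [457.5  78.1 122.2] yaw 76.51 tilt [ 1.e-04 -1.e+00 -6.e-04] F [-1.54 -0.24  2.95] w 0.28
shift(now axes) [ 2.931e+00  4.000e-03 -7.175e+00] shift(final axes) [ 2.932e+00 -1.000e-03 -7.175e+00] turn [0.007 0.002 0.001]
```

Emit:
{"api": "drive_tool", "payload": {"motion": [[[0.049, 0, -0.12], [0, 0, 0], 1], [[0.049, 0, -0.12], [0, 0, 0], 1], [[0.049, 0, -0.12], [0, 0, 0], 1], [[0.049, 0, -0.12], [0, 0, 0], 1], [[0.049, 0, -0.12], [0, 0, 0], 1], [[0.049, 0, -0.12], [0, 0, 0], 1]]}}

```text
time: 9.2
tool_pos: [0.4766, 0.0811, 0.1217]
tool_rot: [0.555, -0.555, -0.438, 0.438]
contact_force: [-3.7, -0.8, 2.1]
gripper_width: 0.273
```

```bash
python3 g.py 649.2 107.4 122.2 76.5
```

```text
t 9.2 tcp [476.6  81.1 121.7] yaw 76.52 tilt [-1.e-04 -1.e+00  3.e-04] F [-3.67 -0.79  2.1 ] w 0.273
shift(now axes) [ 2.632 -0.022 -6.468] shift(final axes) [ 2.634 -0.02  -6.467] turn [-0.004  0.003 -0.001]
```

Emit:
{"api": "drive_tool", "payload": {"motion": [[[0.049, 0, -0.12], [0, 0, 0], 1], [[0.049, 0, -0.12], [0, 0, 0], 1], [[0.049, 0, -0.12], [0, 0, 0], 1], [[0.049, 0, -0.12], [0, 0, 0], 1], [[0.049, 0, -0.12], [0, 0, 0], 1], [[0.049, 0, -0.12], [0, 0, 0], 1], [[0.049, 0, -0.12], [0, 0, 0], 1], [[0.049, 0, -0.12], [0, 0, 0], 1], [[0.049, 0, -0.12], [0, 0, 0], 1], [[0.049, 0, -0.12], [0, 0, 0], 1], [[0.049, 0, -0.12], [0, 0, 0], 1], [[0.049, 0, -0.12], [0, 0, 0], 1]]}}

```text
time: 10.4
tool_pos: [0.5151, 0.087, 0.1218]
tool_rot: [-0.555, 0.555, 0.438, -0.438]
contact_force: [-2.7, -0.5, 3.5]
gripper_width: 0.27
```

```bash
python3 g.py 649.2 107.4 122.2 76.5
```

```text
t 10.4 tcp [515.1  87.  121.8] yaw 76.51 tilt [-0. -1. -0.] F [-2.7  -0.46  3.48] w 0.27
shift(now axes) [ 2.046 -0.015 -5.024] shift(final axes) [ 2.047 -0.015 -5.024] turn [ 0.     0.002 -0.   ]
```

Emit:
{"api": "drive_tool", "payload": {"motion": [[[0.049, 0, -0.12], [0, 0, 0], 1], [[0.049, 0, -0.12], [0, 0, 0], 1], [[0.049, 0, -0.12], [0, 0, 0], 1], [[0.049, 0, -0.12], [0, 0, 0], 1], [[0.049, 0, -0.12], [0, 0, 0], 1], [[0.049, 0, -0.12], [0, 0, 0], 1], [[0.049, 0, -0.12], [0, 0, 0], 1], [[0.049, 0, -0.12], [0, 0, 0], 1], [[0.049, 0, -0.12], [0, 0, 0], 1], [[0.049, 0, -0.12], [0, 0, 0], 1], [[0.049, 0, -0.12], [0, 0, 0], 1], [[0.049, 0, -0.12], [0, 0, 0], 1]]}}

```text
time: 11.6
tool_pos: [0.5536, 0.0929, 0.1218]
tool_rot: [-0.555, 0.555, 0.438, -0.438]
contact_force: [-3.6, -0.3, 2.5]
gripper_width: 0.272
```

```bash
python3 g.py 649.2 107.4 122.2 76.5; python3 - <<'E'
from plant import manip
import cv2,numpy as np
f=manip.grab_frame("scene");t=manip.grab_frame("top")
a=cv2.hconcat([cv2.resize(f["img"][190:290,300:400],(400,400),interpolation=2),cv2.resize(t["img"][180:280,230:330],(400,400),interpolation=2)])
cv2.imwrite("pics/stroke.png",a)
E
```

```text
t 11.6 tcp [553.6  92.9 121.8] yaw 76.51 tilt [ 0. -1. -0.] F [-3.6  -0.27  2.5 ] w 0.272
shift(now axes) [ 1.457 -0.015 -3.585] shift(final axes) [ 1.458 -0.015 -3.585] turn [0.    0.002 0.   ]
```

View pics/stroke.png

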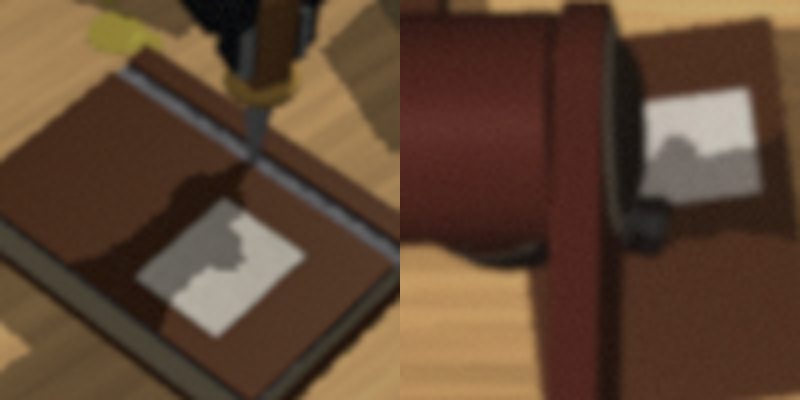

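The tip sits in the groove at crop (252,160), with the gripper and collar clear of the book. Continuing.

Emit:
{"api": "drive_tool", "payload": {"motion": [[[0.049, 0, -0.12], [0, 0, 0], 1], [[0.049, 0, -0.12], [0, 0, 0], 1], [[0.049, 0, -0.12], [0, 0, 0], 1], [[0.049, 0, -0.12], [0, 0, 0], 1], [[0.049, 0, -0.12], [0, 0, 0], 1], [[0.049, 0, -0.12], [0, 0, 0], 1], [[0.049, 0, -0.12], [0, 0, 0], 1], [[0.049, 0, -0.12], [0, 0, 0], 1], [[0.049, 0, -0.12], [0, 0, 0], 1], [[0.049, 0, -0.12], [0, 0, 0], 1], [[0.049, 0, -0.12], [0, 0, 0], 1], [[0.049, 0, -0.12], [0, 0, 0], 1]]}}

```text
time: 12.9
tool_pos: [0.592, 0.0988, 0.1218]
tool_rot: [-0.555, 0.555, 0.438, -0.438]
contact_force: [-3.1, -0.1, 2.6]
gripper_width: 0.269
```

Emit:
{"api": "drive_tool", "payload": {"motion": [[[0.049, 0, -0.12], [0, 0, 0], 1], [[0.049, 0, -0.12], [0, 0, 0], 1], [[0.049, 0, -0.12], [0, 0, 0], 1], [[0.049, 0, -0.12], [0, 0, 0], 1], [[0.049, 0, -0.12], [0, 0, 0], 1], [[0.049, 0, -0.12], [0, 0, 0], 1], [[0.049, 0, -0.12], [0, 0, 0], 1], [[0.049, 0, -0.12], [0, 0, 0], 1], [[0.049, 0, -0.12], [0, 0, 0], 1], [[0.049, 0, -0.12], [0, 0, 0], 1], [[0.049, 0, -0.12], [0, 0, 0], 1], [[0.049, 0, -0.12], [0, 0, 0], 1]]}}

```text
time: 14.1
tool_pos: [0.6304, 0.1047, 0.1218]
tool_rot: [-0.555, 0.555, 0.438, -0.438]
contact_force: [-2.4, 0.0, 2.7]
gripper_width: 0.272
```

```bash
python3 g.py 649.2 107.4 122.2 76.5;python3 - <<'E'
from plant import manip
import cv2,numpy as np
f=manip.grab_frame("scene");np.savez("s2.npz",**f)
cv2.imwrite("pics/end.png",cv2.resize(f["img"][200:280,340:440],(500,400),interpolation=2))
E
```

```text
t 14.1 tcp [630.4 104.7 121.8] yaw 76.51 tilt [-0. -1. -0.] F [-2.35  0.    2.69] w 0.272
shift(now axes) [ 0.281 -0.016 -0.705] shift(final axes) [ 0.282 -0.016 -0.705] turn [ 0.     0.002 -0.   ]
```

View pics/end.png

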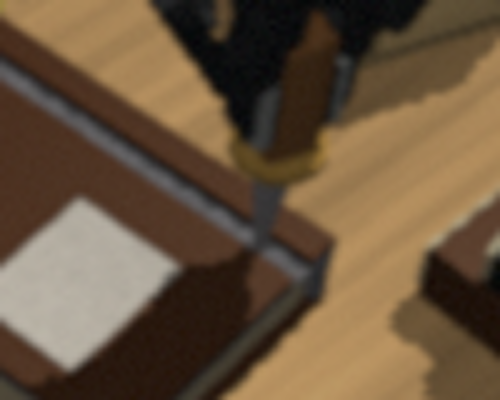

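The tip is at crop (260,245) and the groove's far end is at about (312,285). I'll measure the remaining distance.

```bash
python3 - <<'E'
from h import *
th=np.radians(8.7);U=np.array([np.cos(th),np.sin(th)]);N=np.array([-U[1],U[0]]);M=np.array([552.6,92.4])
f=load("s2.npz")
for n,u,v,h in(("tip",392,249,.041),("end",402.4,257,.040)):
    p=ray(f,u,v,h)[:2]*1000-M;print(n,p@U,p@N)
I=f["img"].mean(-1).astype(int)
for r in range(236,262,2): print(r,I[r,384:410])
E
```

```text
tip 77.4784013623951 0.49375316232273
end 105.74954474478754 -0.8683407668443148
236 [ 60  59  58  60  63  64  61  55  52  50  51  52  52  59  70  79  91 108
 119 125 127 126 123 121 118 118]
238 [ 59  58  60  58  58  61  58  57  55  54  54  52  65  92 114 124 128 127
 126 125 122 119 117 117 117 118]
240 [ 39  44  53  57  59  61  58  56  54  53  53  58  81 108 123 127 124 122
 120 117 117 117 119 120 123 126]
242 [ 85  64  44  38  46  52  56  55  54  54  52  56  60  68  77  88 101 112
 116 119 121 124 126 126 124 127]
244 [ 98 100  86  68  52  44  46  51  53  51  54  58  61  62  61  62  65  74
  88 106 119 124 127 128 131 130]
246 [ 69  78  87  93  98  93  77  59  53  49  50  55  59  63  63  61  61  63
  63  65  77  93 110 124 129 131]
248 [ 59  60  62  68  75  78  72  56  53  53  48  42  40  47  55  61  64  62
  63  63  60  58  71 105 130 136]
250 [ 60  59  56  45  33  33  38  51  69  86  91  91  79  60  42  37  47  58
  57  57  47  52  88 124 137 141]
252 [ 36  32  30  25  25  30  45  58  65  71  81  91  94  90  78  65  51  42
  41  45  48  69 111 136 141 138]
254 [ 26  25  26  25  29  38  52  60  61  62  63  65  72  84  91  95  89  73
  54  43  55  89 120 135 135 132]
256 [ 24  25  24  26  30  47  60  63  61  62  62  61  59  58  63  68  61  51
  46  42  60 102 127 130 129 131]
258 [ 25  24  22  26  27  33  50  60  62  61  59  51  45  46  55  58  51  46
  42  47  71 107 129 134 137 139]
260 [ 26  24  27  24  26  30  47  59  58  52  47  48  56  59  56  45  33  29
  38  62  97 126 138 141 138 135]
```

Emit:
{"api": "drive_tool", "payload": {"motion": [[[0.049, 0, -0.12], [0, 0, 0], 1], [[0.049, 0, -0.12], [0, 0, 0], 1], [[0.049, 0, -0.12], [0, 0, 0], 1], [[0.049, 0, -0.12], [0, 0, 0], 1], [[0.049, 0, -0.12], [0, 0, 0], 1], [[0.047, 0, -0.115], [0, 0, 0], 1], [[0, 0, 0], [0, 0, 0], 1]]}}

```text
time: 14.85
tool_pos: [0.6501, 0.1077, 0.122]
tool_rot: [-0.555, 0.556, 0.438, -0.437]
contact_force: [-1.4, 0.1, 2.6]
gripper_width: 0.27
```

Emit:
{"api": "drive_tool", "payload": {"motion": [[[0, -0.2, 0], [0, 0, 0], 1], [[0, -0.3, 0], [0, 0, 0], 1], [[0, -0.5, 0], [0, 0, 0], 1], [[0, -0.5, 0], [0, 0, 0], 1], [[0, -0.5, 0], [0, 0, 0], 1], [[0, -0.4, 0], [0, 0, 0], 1], [[0, -0.3, 0], [0, 0, 0], 1], [[0, 0, 0], [0, 0, 0], 1], [[0, 0, 0], [0, 0, 0], 1]]}}

```text
time: 15.75
tool_pos: [0.6491, 0.1076, 0.1892]
tool_rot: [0.555, -0.555, -0.438, 0.438]
contact_force: [0.9, 0.7, -2.5]
gripper_width: 0.273
```

```bash
python3 g.py 530.5 293 189.6 76.5;python3 - <<'E'
from plant import manip
import cv2,numpy as np
f=manip.grab_frame("scene");np.savez("s3.npz",**f)
cv2.imwrite("pics/lift.png",cv2.resize(f["img"][160:280,330:450],(600,600),interpolation=2))
E
```

```text
t 15.75 tcp [649.1 107.6 189.2] yaw 76.51 tilt [-1.e-04 -1.e+00  1.e-04] F [ 0.85  0.71 -2.52] w 0.273
shift(now axes) [ 6.106 -0.015  6.345] shift(final axes) [ 6.105 -0.015  6.347] turn [-0.001  0.002 -0.001]
```

View pics/lift.png

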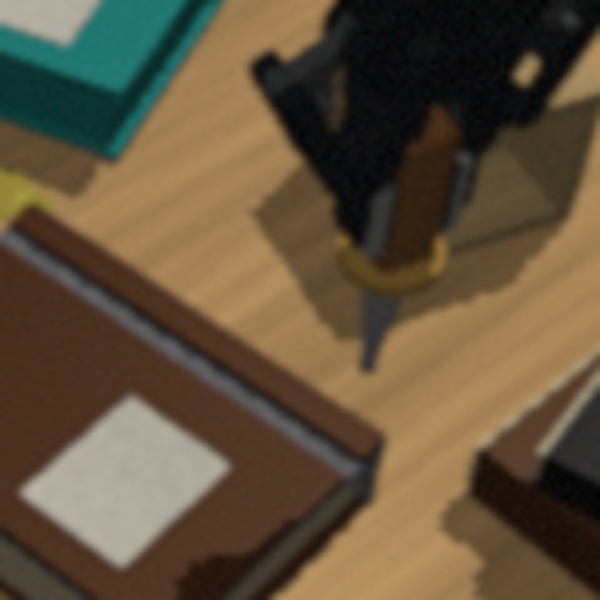

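The tool is still held and lifted clear, with its tip at crop (370,370), px (404,234). I'll check its lean and move back over the stand.

```bash
python3 - <<'E'
from h import *
f=load("s3.npz"); print(ray(f,404,234,.1072)*1000)
E
```

```text
[649.18900992 107.61556156 107.2       ]
```

Emit:
{"api": "drive_tool", "payload": {"motion": [[[0.3, 0, 0.3], [0, 0, 0], 1], [[0.6, 0, 0.6], [0, 0, 0], 1], [[0.6, 0, 0.6], [0, 0, 0], 1], [[0.6, 0, 0.6], [0, 0, 0], 1], [[0.6, 0, 0.6], [0, 0, 0], 1], [[0.6, 0, 0.65], [0, 0, 0], 1], [[0.6, 0, 0.65], [0, 0, 0], 1], [[0.6, 0, 0.65], [0, 0, 0], 1], [[0.6, 0, 0.65], [0, 0, 0], 1], [[0.6, 0, 0.6], [0, 0, 0], 1], [[0.4, 0, 0.45], [0, 0, 0], 1], [[0, 0, 0], [0, 0, 0], 1]]}}

```text
time: 17.0
tool_pos: [0.5285, 0.2949, 0.189]
tool_rot: [0.555, -0.554, -0.439, 0.439]
contact_force: [-0.5, -0.5, -1.6]
gripper_width: 0.273
```

Emit:
{"api": "drive_tool", "payload": {"motion": [[[0, 0, 0], [0, 0, 0], 1], [[0, 0, 0], [0, 0, 0], 1], [[0, 0, 0], [0, 0, 0], 1]]}}

```text
time: 17.3
tool_pos: [0.5308, 0.2923, 0.1893]
tool_rot: [-0.555, 0.556, 0.437, -0.438]
contact_force: [0.3, 0.1, -1.6]
gripper_width: 0.273
```

```bash
python3 g.py 530.5 293 102 76.5;python3 - <<'E'
from plant import manip
import cv2,numpy as np
f=manip.grab_frame("scene");np.savez("s4.npz",**f)
cv2.imwrite("pics/over.png",cv2.resize(f["img"][110:220,370:480],(600,600),interpolation=2))
E
```

```text
t 17.3 tcp [530.8 292.3 189.3] yaw 76.45 tilt [-1.e-04 -1.e+00 -1.e-04] F [ 0.28  0.13 -1.59] w 0.273
shift(now axes) [0.026 3.491 0.021] shift(final axes) [0.026 3.491 0.02 ] turn [ 0.001 -0.01  -0.002]
```

View pics/over.png

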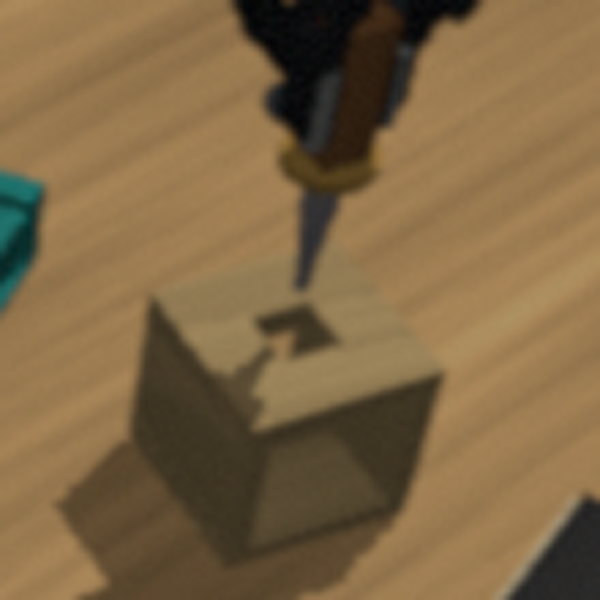

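The tool is upright with its tip above the hole (tip at crop (300,290), hole at (295,330)), and the tip ray agrees with the TCP. Lowering it.

Emit:
{"api": "drive_tool", "payload": {"motion": [[[0.02, 0.1, 0.02], [0, 0, 0], 1], [[0, 0.3, 0], [0, 0, 0], 1], [[0, 0.4, 0], [0, 0, 0], 1], [[0, 0.4, 0], [0, 0, 0], 1], [[0, 0.4, 0], [0, 0, 0], 1], [[0, 0.4, 0], [0, 0, 0], 1], [[0, 0.4, 0], [0, 0, 0], 1], [[0, 0.4, 0], [0, 0, 0], 1], [[0, 0.3, 0], [0, 0, 0], 1], [[0, 0.2, 0], [0, 0, 0], 1], [[0, 0.1, 0], [0, 0, 0], 1], [[0, 0, 0], [0, 0, 0], 1]]}}

```text
time: 18.55
tool_pos: [0.53, 0.2935, 0.1041]
tool_rot: [0.555, -0.555, -0.438, 0.438]
contact_force: [-0.0, -0.6, -1.7]
gripper_width: 0.275
```

Emit:
{"api": "drive_tool", "payload": {"motion": [[[0, 0.04, 0], [0, 0, 0], 1], [[0, 0.03, 0], [0, 0, 0], 1], [[0, 0, 0], [0, 0, 0], 1], [[0, 0, 0], [0, 0, 0], 1]]}}

```text
time: 18.95
tool_pos: [0.5302, 0.2935, 0.1028]
tool_rot: [-0.555, 0.555, 0.438, -0.438]
contact_force: [0.3, -0.1, -1.7]
gripper_width: 0.277
```

```bash
python3 g.py 530.5 293 102 76.5
```

```text
t 18.95 tcp [530.2 293.5 102.8] yaw 76.51 tilt [ 3.e-04 -1.e+00 -3.e-04] F [ 0.33 -0.06 -1.71] w 0.277
shift(now axes) [-0.018  0.033 -0.016] shift(final axes) [-0.018  0.033 -0.016] turn [0.004 0.002 0.003]
```

Emit:
{"api": "drive_tool", "payload": {"motion": [[[0, 0.03, 0], [0, 0, 0], 1], [[0, 0.01, 0], [0, 0, 0], 1], [[0, 0, 0], [0, 0, 0], 1], [[0, 0, 0], [0, 0, 0], 1]]}}

```text
time: 19.35
tool_pos: [0.5303, 0.2936, 0.102]
tool_rot: [-0.555, 0.555, 0.438, -0.438]
contact_force: [-0.7, -1.0, 1.3]
gripper_width: 0.276
```

Emit:
{"api": "drive_tool", "payload": {"motion": [[[0, 0, 0], [0, 0, 0], 0.2], [[0, 0, 0], [0, 0, 0], 0], [[0, 0, 0], [0, 0, 0], -0.5], [[0, 0, 0], [0, 0, 0], -1], [[0, 0, 0], [0, 0, 0], -1], [[0, 0, 0], [0, 0, 0], -1], [[0, 0, 0], [0, 0, 0], -1], [[0, 0, 0], [0, 0, 0], -1], [[0, 0, 0], [0, 0, 0], -1], [[0, 0, 0], [0, 0, 0], -1]]}}

```text
time: 20.35
tool_pos: [0.5301, 0.2935, 0.1015]
tool_rot: [0.555, -0.555, -0.438, 0.438]
contact_force: [-0.3, 0.8, -0.1]
gripper_width: 1.003
```

Emit:
{"api": "drive_tool", "payload": {"motion": [[[0, -0.2, 0], [0, 0, 0], -1], [[0, -0.4, 0], [0, 0, 0], -1], [[0, -0.6, 0], [0, 0, 0], -1], [[0, -0.7, 0], [0, 0, 0], -1], [[0, -0.7, 0], [0, 0, 0], -1], [[0, -0.7, 0], [0, 0, 0], -1], [[0, -0.7, 0], [0, 0, 0], -1], [[0, -0.7, 0], [0, 0, 0], -1], [[0, -0.5, 0], [0, 0, 0], -1], [[0, -0.3, 0], [0, 0, 0], -1], [[0, 0, 0], [0, 0, 0], -1], [[0, 0, 0], [0, 0, 0], -1]]}}

```text
time: 21.55
tool_pos: [0.5298, 0.2934, 0.2383]
tool_rot: [0.555, -0.555, -0.437, 0.438]
contact_force: [0.3, -0.1, 0.1]
gripper_width: 1.001
```

```bash
python3 g.py 530.5 293 230 76.5;python3 - <<'E'
from plant import manip
from h import *
f=manip.grab_frame("scene");C=cloud(f);z=C[...,2]
m=np.zeros(z.shape,bool);m[135:215,385:455]=1;m&=f["range_z"]>0
for lo,hi in((.078,.092),(.15,.165)):
    P=C[m&(z>lo)&(z<hi)&(abs(C[...,0]-.53)<.06)&(abs(C[...,1]-.292)<.06)];print(len(P),np.median(P[:,2]),rect(P))
cv2.imwrite("pics/final.png",f["img"])
E
```

```text
t 21.55 tcp [529.8 293.4 238.3] yaw 76.51 tilt [-7.e-04 -1.e+00  1.e-03] F [ 0.29 -0.14  0.14] w 1.001
shift(now axes) [-0.007  0.334 -0.032] shift(final axes) [-0.007  0.334 -0.031] turn [-0.011  0.002 -0.008]
952 0.085092187718391 (array([529.9, 291. ]), array([93.6, 93.8]), 73.6)
105 0.15504022327746947 (array([529.2, 289.7]), array([24.7, 23.9]), 79.2)
```

View pics/final.png

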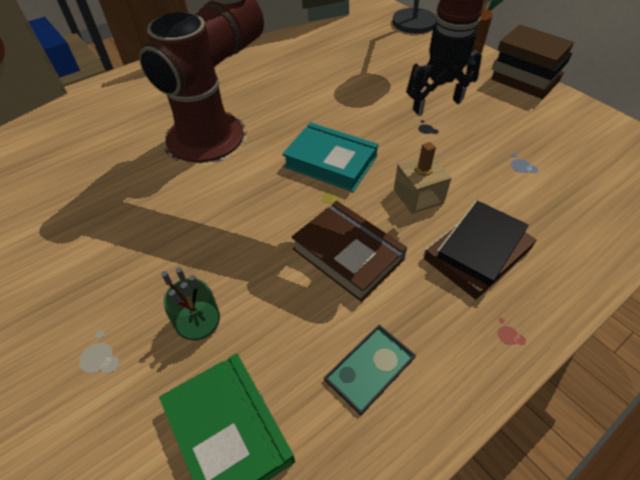

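The final picture shows the tool upright in the stand at (426,165) with its handle top at 0.155 m as before. The gripper is clear, and the jar, tray and old books are where they started. Handing in.

```bash
python3 -c "
from plant import manip
print(manip.job_done())"
```

```text
the job is handed in; nothing more can be done
None
```

The creasing stroke is done, the tool is back in its stand, and the job is handed in at about 21.6 s on the robot's clock.

- **Stroke:** I drew the tip along the groove of the brown book in one pass of about 6 s. It ran from about 3.5 mm inside the near end to about 2.5 mm inside the far end. Vertical force, read between moves and allowing for the tool's weight, was about 3.6 to 5 N.
- **Tip position:** First contact came at the height of the groove's floor, and two pictures during the stroke showed the tip in the groove and the gripper and collar clear of the book.
- **Tool back in stand:** I lowered it until the force showed contact, let go and raised the gripper clear. In the last picture it stands upright with its handle top at 0.155 m, the same as at the start.
- **Other objects:** By eye in the last picture, the jar, paint tray and old books have not moved. I did not measure them.

**Disagreements:**
- The scene camera put the handle top about 2 mm from its first position in y. That is within the play of the hole and the camera's accuracy, so I left it.
- The two cameras' first groove estimates differed by about 2.5 mm sideways. The scene camera was seeing the groove's side wall, so I worked from the brightness profiles across the groove instead.

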